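# Clear the loading track and run the sticking reagent carriage home

## Task

Someone left a reagent bottle standing on the loading track: lift it off and set it down upright, not dropped, in the free part of the shallow metal tray. Then push the sticking carriage along its track into the hood: it breaks free part-way, so keep it slow, let it come gently against the hidden end stop, leave it fully home there, and back away. Do not tip the bottle over, and leave the two jars in the tray where they are.

Things in the scene. Friction and masses are not known exactly. Their poses are not given: they have to be found in the camera images.
- module: Fixed loading module: white bed 420 mm long, 124 mm wide, its flat top 30 mm above the table, with two low steel rails (6 mm high, 100 mm apart). Origin at table height on the track's centre line; x runs along the track, towards and into the hood; z up. The bed spans x = -220 to +200 mm, the hood +70 to +200 mm.
- hood_mouth (a point): Middle of the hood's mouth, on the bed (30 mm above the table), axes as the module's. The grey hood is 134 mm wide, its top 112 mm above the table, and runs 130 mm in +x from here.
- push_face (a point): Centre of the flat upright aluminium plate at the rear of the carriage, on its rear surface (the side away from the hood), 70 mm above the table; axes as the module's. The plate is 96 mm wide and reaches from 36 to 100 mm above the table. Push on it along the module's +x.
- carriage (a joint): Travel of the carriage towards the hood, m (starts at 0 to 0.03). A grey rack 120 mm long, 108 wide, with six small white bottles, top 70 mm above the bed; its nose is 120 mm ahead of push_face. Stuck: needs 7 to 13 N until it breaks free between 0.045 and 0.09, then 2 to 4 N. The end stop lies between 0.180 and 0.215, hidden, another place each time. It stays where it is left.
- home_pin (a joint): Sprung pin in the hidden end stop, pressed by the carriage's nose: 0 free, 0.005 m when the carriage is fully home (spring under 0.5 N). Behind it a firm rubber buffer yields about 1 mm per 3 N and gives that back on release, the carriage staying home. It cannot be seen from outside: the stop is felt as a sudden rise of the pushing force.
- bottle_center (a point): Centre of the loose white reagent bottle standing on the bed between carriage and hood, 42.5 mm above its foot, z along its axis. Straight round body 38 mm in diameter and 62 mm tall, shoulder, then a 25 mm grey cap; 85 mm tall in all, 90 g. Best gripped 35 to 60 mm above its foot, fingers closing across the track.
- tray_free (a point): Centre of the free part of the shallow open aluminium tray (200 x 105 mm outside, walls 4 mm thick and 22 mm high), on its inner floor 4 mm above the table; x along the tray's long side, towards the two jars. The tray's inner walls lie at x = -51 and +141 mm, y = +/-48 mm; the tray is fixed.
- jar0: Small amber jar, 42 mm in diameter, 52 mm tall, standing in the tray about 115 mm in +x from the free part's centre; origin at the centre of its foot. Stays there.
- jar1: The second such jar beside it. Stays there.
Not all that is in view belongs to the job. Leave any yellow look-alike of the part that bears bottle_center alone.

How it is judged:
By the outcome, as a careful person would: the job done as asked, in the order asked, and still so for the second after the job is handed in, with the robot touching nothing.
It also fails if it takes over 64 s, if anything falls off the work surface, if the arm or the gripper's body presses on something with over 40 N, if the wrist force passes 120 N, or if a joint passes its speed limit or range.

## Robot

A 6-joint arm with a two-finger parallel gripper is mounted at the origin on the work surface. World frame = base frame: x ahead of the robot, y to its left, z up, the work surface at z = 0. Lengths are in m, angles in rad, forces in N, time in s.
With the tool pointing down it reaches from about 0.4 to 0.825 m from the base axis. Payload 7 kg.
Tool frame: the origin (TCP) lies on the centre line of the jaws, within the pads' length; the fingertips stand r.nose_length ahead of it and the grasp point (between the pads) lies 8 mm behind it (r.nose_length is the distance from the TCP to the fingertips, in m); z points along the fingers, y is the line along which they close (so a half turn about z gives the same grasp; the last joint's range is limited). The gripper opens to 85 mm and grips with 20 to 120 N. Pads are 22 mm wide; open, the fingers measure 114 mm over their backs; the gripper's body (76 mm by 85 mm) begins 54 mm behind the grasp point. The pads swing forward as they close: fully open they stand 13 mm farther back than shut.
Start: joints at [1.507, 0.359, 0.012, 0, -1.224, -0.288], TCP at [0.233, 0.634, 0.242] pointing down, gripper open.
Joint ranges: [-3.07, 3.07], [-1.43, 2.12], [-1.02, 1.25], [-3.03, 1.67], [-3.05, -0], [-3.03, 3.03]. Speed limits (rad/s): [2.39, 2.39, 3.01, 3.14, 3.14, 3.14].

## Interface

Orientations are given as a rotation vector (axis times angle).
In Python, from workcell import r gives the robot as it stands.
- The arm moves only by the shell command python3 -m jog 'ROWS' [FORCE]. ROWS is JSON, one flat list of numbers, 5 for each row, row after row: the shift along the tool's x, y, z in cm, then the turn about the tool's z in rad, then the opening, from 0 (shut) to 1 (fully open). A call has 1 to 8 rows; each row is the pose to reach, as a shift and turn from the pose commanded when the call began, along the tool's axes at that moment; what a row does not reach only later rows make up. A row lasts 1/12 s, in which the tool goes at most 41.7 mm and 7.16 degrees, less where a joint would pass 70% of its speed; a pose out of reach is approached as far as the arm can. A call with a gripper value outside its range is refused whole. The fingers move at their own pace and stop on an object; FORCE is the grip in N (left out, the last holds). Time passes only in rows, so rows that repeat a pose let the fingers close. It gives the time, the measured TCP pose, the force, the opening and the grip force at its end, in the units of the state.
- r.state(): the state, without advancing time (a new reading comes with each control period).
- r.capture(name): name is "side" or "top" or "wrist"; returns (picture, depth): 384x512x3 uint8, red, green, blue; 384x512 float32, m along the optical axis (not along the pixel's ray), 0 where there is no reading.
- r.camera_params(name): a dict with "mtx" (3x3 intrinsics, pixels), "T" (4x4, takes a point from camera to world coordinates); the wrist camera has in their place "T_tool_cam" (4x4, takes a point from camera to tool coordinates, whose origin is the TCP and whose axes are the flange's). Camera axes: x right, y up, looking along -z (the intrinsics and any distortion apply to the point x, -y, -z); pixel columns grow to the right and rows downward; lengths in m; the calibration is good to about 2 mm. A picture is of the moment at which its call begins: read the wrist's pose just before it. camera_params takes no time and is no camera call.
- r.sign_off(): hands the job in; it is judged then, once.
The state is a dict: "time": time; "qpos": joint angles; "joint_vel": joint speeds; "effort": joint torques, N m; "position": TCP position; "eef_rot": TCP orientation; "ft_force": force on the tool from outside, world axes, zero at the start; "wrist_torque": the same for the moment, N m; "opening": opening from 0.0 (shut) to 1.0 (fully open); "grip_force": force on a finger pad.
Only numpy, scipy, OpenCV 4.12 (cv2) and the standard library are available. Lean on these libraries where they do the work, as an engineer would, in place of code of your own. Each camera call takes 0.05 s, during which the arm holds its last target. There are 200 camera calls.

## Working session

There is one attempt and no reset: what is moved stays moved. The work goes in short steps, Python scripts to look and compute and a shell command to move; the robot and the scene stay as the last step left them, time stands still between calls to the robot, and variables do not carry over. Pictures are saved under pics/ and viewed, at most 10 in all, crops included, and the job is handed in when it is done.

```bash
mkdir -p pics; ls; cat > h.py <<'E'
import numpy as np,cv2
from scipy.spatial.transform import Rotation as R
from workcell import r
def cam(n,st=None):
    p=r.camera_params(n)
    if 'T' in p: return p,np.array(p['T'])
    st=st or r.state()
    T=np.eye(4);T[:3,:3]=R.from_rotvec(st['eef_rot']).as_matrix();T[:3,3]=st['position']
    return p,T@np.array(p['T_tool_cam'])
def cloud(n):
    st=r.state();im,d=r.capture(n);p,T=cam(n,st);K=np.array(p['mtx'])
    v,u=np.mgrid[:d.shape[0],:d.shape[1]]
    P=np.stack([(u-K[0,2])/K[0,0]*d,-(v-K[1,2])/K[1,1]*d,-d],-1)
    W=P@T[:3,:3].T+T[:3,3];W[d==0]=np.nan
    return im,d,W
def save(n,im,s=1.5): cv2.imwrite('pics/'+n,cv2.resize(im[:,:,::-1],None,fx=s,fy=s))
E
python3 - <<'E'
from h import *
print(r.state(),r.nose_length)
for n in('side','top','wrist'):
    im,d,W=cloud(n);np.savez('/tmp/'+n,im=im,W=W)
    p=r.camera_params(n);print(n,p)
    save(n+'.png',im)
E
```

```text
pics
{'time': 0.0, 'qpos': array([ 1.50709606e+00,  3.59386406e-01,  1.10388784e-02, -3.94567627e-04,
       -1.22406247e+00, -2.88088020e-01]), 'joint_vel': array([ 2.43249516e-03,  5.26846291e-06,  7.08364947e-04, -1.55955767e-03,
       -1.09008601e-03, -4.56479678e-04]), 'effort': array([-6.06188514e-04, -5.83317626e+01,  2.93412602e+01,  6.93640485e+00,
       -5.90683325e-03,  9.59420703e-07]), 'position': array([0.23244566, 0.63321493, 0.24134726]), 'eef_rot': array([ 3.09146274e+00, -5.49662606e-01, -2.95125671e-04]), 'ft_force': array([ 0.03848532, -0.07010715, -0.15074638]), 'wrist_torque': array([ 0.04641979,  0.02534297, -0.00845798]), 'grip_force': 0.0, 'opening': 1.0012775970730625} 0.011
side {'mtx': array([[424.75312248,   0.        , 259.77245523],
       [  0.        , 424.75312248, 188.78229883],
       [  0.        ,   0.        ,   1.        ]]), 'T': array([[ 9.78088901e-01,  1.60838120e-01, -1.32186232e-01,
         4.92021684e-01],
       [-2.08186102e-01,  7.58084853e-01, -6.18033900e-01,
        -6.87246303e-01],
       [ 8.04969989e-04,  6.32011435e-01,  7.
[... 369 characters left out ...]
0.99966456,  0.02568304,  0.00334023, -0.05078843],
       [ 0.00730254,  0.15577283,  0.98776591,  1.1221734 ],
       [ 0.        ,  0.        ,  0.        ,  1.        ]])}
wrist {'mtx': array([[298.77835316,   0.        , 255.34087002],
       [  0.        , 298.77835316, 196.59796028],
       [  0.        ,   0.        ,   1.        ]]), 'T_tool_cam': array([[-5.66309199e-04,  9.47819492e-01,  3.18806979e-01,
         8.19617670e-02],
       [ 9.99999425e-01,  8.27097892e-04, -6.82640734e-04,
         3.80709933e-07],
       [-9.10704774e-04,  3.18806409e-01, -9.47819415e-01,
        -1.31142570e-01],
       [ 0.00000000e+00,  0.00000000e+00,  0.00000000e+00,
         1.00000000e+00]])}
```

View pics/top.png

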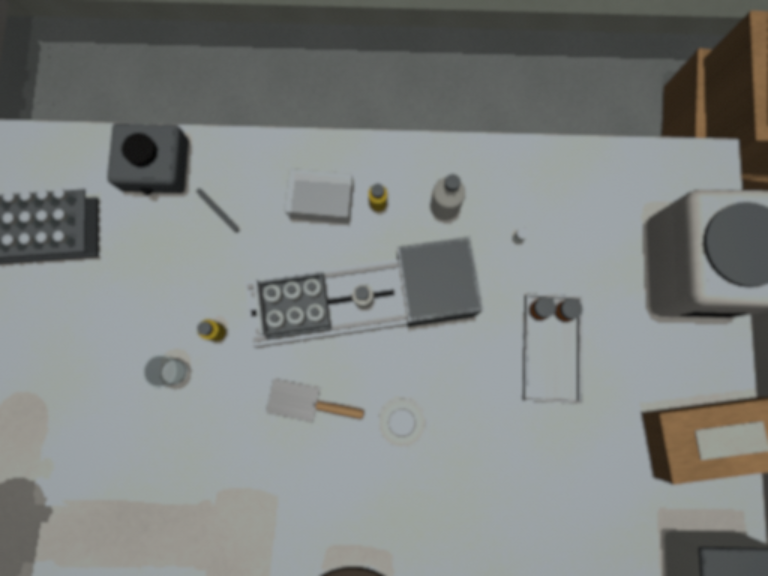

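View pics/side.png

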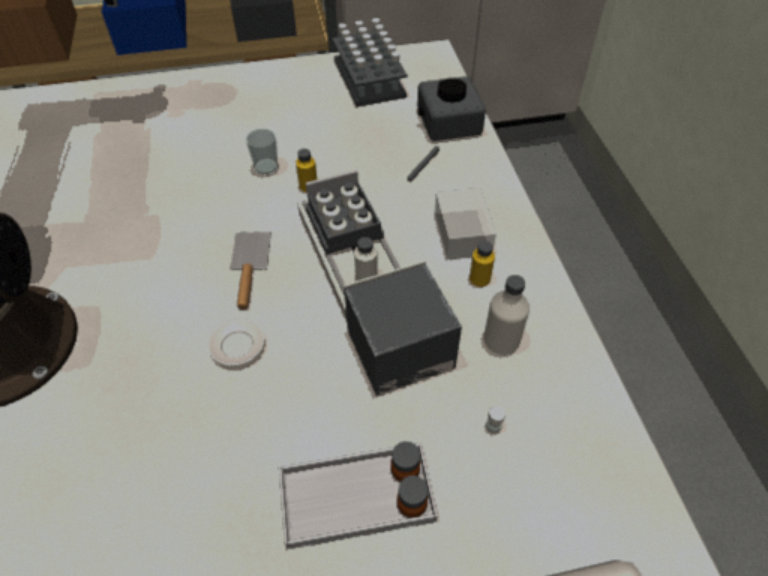

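Top view (768-wide): the carriage with six bottles is at (293,305) and the hood at (438,280). The white, grey-capped bottle stands between them at (362,294). The tray is at (552,348), with its jars at (542,307) and (568,308).

Candidates for the bottle are white (362,294), yellow (378,195), yellow (210,329) and the big grey one (449,193). Only (362,294) is white, on the bed and between carriage and hood. Next: measure it, with a confirming crop.

```bash
python3 - <<'E'
from h import *
z=np.load('/tmp/top.npz');W=z['W'];im=z['im'];z2=np.load('/tmp/side.npz');W2=z2['W']
def a(W,u,v): return np.round(W[int(v/1.5),int(u/1.5)],3)
for n,(u,v) in dict(cap=(364,291),bed1=(385,285),bed2=(345,285),table=(450,400),hoodTL=(403,249),hoodTR=(467,241),hoodBR=(477,303),hoodBL=(411,318),hood=(440,275),rack=(293,305),
 trayTL=(525,296),trayTR=(579,298),trayBL=(524,399),trayBR=(580,399),trayc=(552,350),j0=(542,306),j1=(569,308),plateT=(259,283),plateB=(264,330)).items(): print(n,a(W,u,v))
# hood top rectangle
def rect(m,W):
    p=W[m][:,:2].astype(np.float32);return cv2.minAreaRect(p)
H=W[...,2];sub=np.zeros(H.shape,bool);sub[150:230,255:330]=1
m=sub&(H>.1)&(H<.125);print('hood',rect(m,W),m.sum())
print('rack tops',[np.round(W[sl].reshape(-1,3)[:, 2].max(),3) for sl in [np.s_[175:230,165:222]]])
sub[:]=0;sub[180:215,225:258]=1;m=sub&(H>.05);q=W[m];print('bottle',m.sum(),np.round(np.percentile(q,[0,50,100],axis=0),3)); m=sub&(H>.1);print(np.round(np.nanmean(W[m],0),3),m.sum())
# side
H2=W2[...,2]
s=np.zeros(H2.shape,bool);s[155:190,232:255]=1
m=s&(H2>.1);print('side cap',np.round(W2[m].mean(0),3),m.sum())
c=im[150:235,150:290];save('crop.png',c,5)
E
```

```text
cap [ 0.598 -0.005  0.118]
bed1 [ 0.625 -0.041  0.026]
bed2 [0.623 0.033 0.028]
table [ 0.416 -0.17  -0.   ]
hoodTL [ 0.677 -0.071  0.108]
hoodTR [ 0.695 -0.185  0.111]
hoodBR [ 0.583 -0.203  0.113]
hoodBL [ 0.554 -0.089  0.114]
hood [ 0.633 -0.138  0.109]
rack [0.581 0.126 0.05 ]
trayTL [ 0.613 -0.309  0.018]
trayTR [ 0.613 -0.411  0.02 ]
trayBL [ 0.42  -0.303  0.021]
trayBR [ 0.422 -0.405  0.023]
trayc [ 0.513 -0.362  0.006]
j0 [ 0.589 -0.33   0.055]
j1 [ 0.588 -0.38   0.055]
plateT [0.616 0.186 0.077]
plateB [0.53  0.17  0.076]
hood ((0.6272808909416199, -0.13639798760414124), (0.1346394121646881, 0.13179388642311096), 10.028349876403809) 2532
rack tops [np.float64(nan)]
bottle 184 [[ 0.58  -0.02   0.054]
 [ 0.594 -0.003  0.096]
 [ 0.616  0.017  0.119]]
[ 0.598 -0.002  0.114] 75
side cap [ 0.592 -0.046  0.114] 202
```

View pics/crop.png

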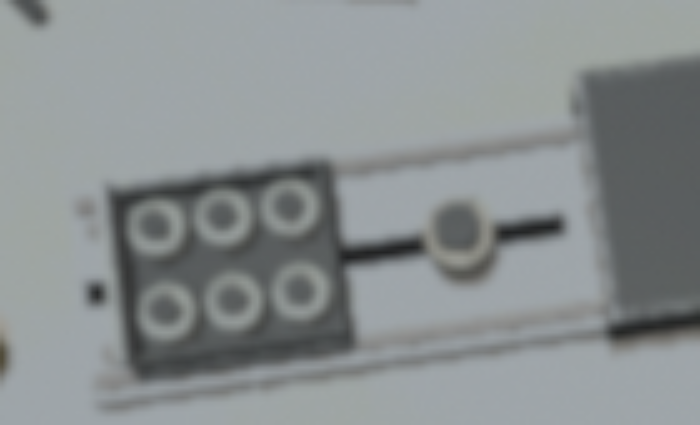

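White bottle confirmed at crop (460,230): grey cap, standing between rack and hood. The hood's rectangle (134×132 mm at z=0.111) matches the given sizes. The track's +x is (0.174,-0.985) and the module origin is about (0.603,-0.003). Moving above the bottle.

```bash
python3 -m jog '[56.2,47.1,0,1.04,1, 56.2,47.1,0,1.04,1, 56.2,47.1,0,1.04,1, 56.2,47.1,0,1.04,1, 56.2,47.1,0,1.04,1, 56.2,47.1,0,1.04,1, 56.2,47.1,0,1.04,1, 56.2,47.1,0,1.04,1]'
cat >> h.py <<'E'
def to(x,y,z=None,yaw=None):
    st=r.state();M=R.from_rotvec(st['eef_rot']).as_matrix();p=st['position']
    d=M.T@(np.array([x,y,p[2] if z is None else z])-p)*100
    yw=np.degrees(np.arctan2(M[1,0],M[0,0]))
    print('t',round(st['time'],2),'pos',p.round(4),'yaw',yw.round(2),'shift cm',d.round(2),'turn',None if yaw is None else round(-np.radians(yaw-yw),3),'q',np.round(st['qpos'],2),'f',np.round(st['ft_force'],1),st['grip_force'],round(st['opening'],3))
E
python3 -c "
from h import *
to(.597,-.003,yaw=-80)"
```

```text
time: 0.82
position: [0.3991, 0.3426, 0.2423]
eef_rot: [-2.445, 1.972, 0.0]
ft_force: [1.5, 0.4, -0.0]
opening: 1.0
grip_force: 0.0
t 0.82 pos [0.3991 0.3426 0.2423] yaw -77.79 shift cm [ 37.97 -12.03  -0.  ] turn 0.039 q [ 1.08  0.11 -0.31 -0.   -1.14 -0.87] f [ 1.5  0.4 -0. ] 0.0 1.0
```

```bash
python3 -m jog '[38,-12,0,0.04,1, 38,-12,0,0.04,1, 38,-12,0,0.04,1, 38,-12,0,0.04,1, 38,-12,0,0.04,1, 38,-12,0,0.04,1, 38,-12,0,0.04,1, 38,-12,0,0.04,1]'
cat > look.py <<'E'
from h import *
import sys
to(.597,-.003,yaw=-80)
im,d,W=cloud('wrist');np.savez('/tmp/w',im=im,W=W);save(sys.argv[1],im)
E
python3 look.py w1.png
```

```text
time: 1.48
position: [0.5662, 0.0541, 0.2424]
eef_rot: [-2.411, 2.014, 0.0]
ft_force: [1.1, 2.4, 0.1]
opening: 1.0
grip_force: 0.0
t 1.48 pos [0.5662 0.0541 0.2424] yaw -79.74 shift cm [ 6.17 -2.01 -0.  ] turn 0.005 q [ 0.44  0.18 -0.23 -0.   -1.16 -0.26] f [1.1 2.4 0.1] 0.0 1.0
```

```bash
python3 -m jog '[6,-2,0,0,1, 6,-2,0,0,1, 6,-2,0,0,1, 6,-2,0,0,1]'
python3 look.py w2.png
```

```text
time: 1.87
position: [0.5961, -0.0006, 0.2415]
eef_rot: [2.408, -2.016, -0.001]
ft_force: [0.2, 0.2, -0.2]
opening: 0.996
grip_force: 0.0
t 1.87 pos [ 0.5961 -0.0006  0.2415] yaw -79.89 shift cm [ 0.26 -0.04 -0.  ] turn 0.002 q [ 0.33  0.23 -0.17 -0.   -1.17 -0.15] f [ 0.2  0.2 -0.2] 0.0 0.996
```

View pics/w2.png

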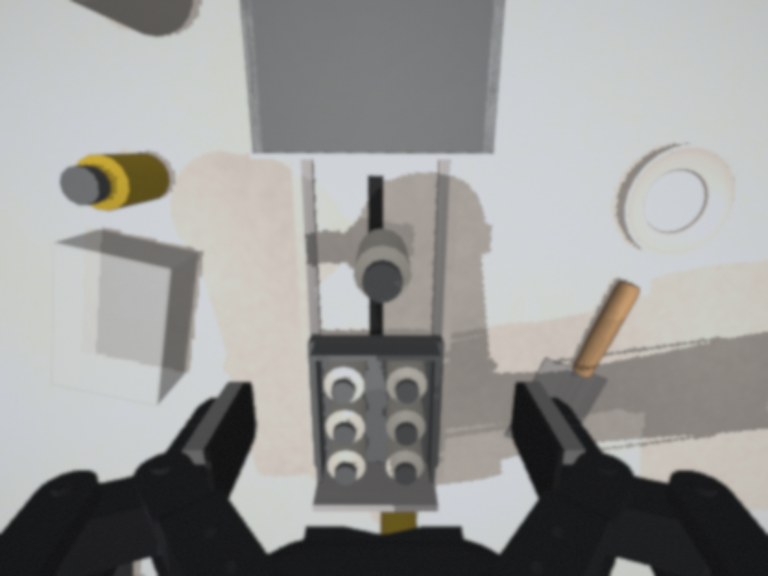

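The wrist view shows the bottle at (382,265), rack front at y≈345, hood edge at y≈152, and the push plate's rear edge at y≈508. The yellow look-alike peeks out behind it at (398,520). Measuring in 3D.

```bash
cat > meas.py <<'E'
from h import *
z=np.load('/tmp/w.npz');W=z['W'];H=W[...,2]
u=np.array([.1736,-.9848]);l=np.array([.9848,.1736])*1
o=np.array([.6035,-.003])
X=(W[...,:2]-o)@u;Y=(W[...,:2]-o)@np.array([.9848,.1736])
def box(v0,v1,u0,u1,h0,h1):
    s=np.zeros(H.shape,bool);s[int(v0/1.5):int(v1/1.5),int(u0/1.5):int(u1/1.5)]=1
    m=s&(H>h0)&(H<h1);return m
def pr(n,m): print(n,m.sum(),'world',np.round(np.nanmedian(W[m],0),4),'X',np.round(np.percentile(X[m],[1,50,99]),4),'Y',np.round(np.percentile(Y[m],[1,50,99]),4))
pr('cap',box(240,310,350,415,.108,.125))
pr('body',box(220,310,350,415,.04,.1))
hm=box(0,160,240,510,.1,.12);pr('hood',hm)
pr('plate',box(440,515,300,450,.09,.11))
pr('rackfront',box(325,360,300,450,.05,.11))
pr('slot',box(180,225,366,386,.02,.04))
# hood front edge: fit
m=hm;xs=[]
for c in range(170,330,5):
    col=np.where(m[:,c])[0]
    if len(col): xs.append(W[col.max(),c,:2])
xs=np.array(xs);vx,vy,x0,y0=cv2.fitLine(xs.astype(np.float32),cv2.DIST_HUBER,0,.01,.01).ravel();print('hood edge dir deg',np.degrees(np.arctan2(vy,vx)),x0,y0)
cap=W[box(240,310,350,415,.108,.125)][:,:2].astype(np.float32);print('cap circle',cv2.minEnclosingCircle(cap))
st=r.state();print(st['position'])
E
python3 meas.py
python3 - <<'E'
from h import *
z=np.load('/tmp/top.npz');W=z['W'];H=W[...,2]
def f(n,v0,v1,u0,u1,h0,h1):
    s=np.zeros(H.shape,bool);s[int(v0/1.5):int(v1/1.5),int(u0/1.5):int(u1/1.5)]=1
    m=s&(H>h0)&(H<h1);p=W[m];print(n,m.sum(),np.round(np.median(p,0),3),np.round(p.min(0),3),np.round(p.max(0),3),cv2.minAreaRect(p[:,:2].astype(np.float32)))
f('yellow',310,345,195,230,.03,.12)
f('jars',290,325,528,585,.04,.06)
f('tray',290,405,515,590,.012,.035)
E
```

```text
cap 587 world [ 0.5973 -0.0045  0.1144] X [-0.0117  0.0005  0.0115] Y [-0.0177 -0.0068  0.005 ]
body 807 world [ 0.5999 -0.0157  0.0925] X [-0.0129  0.0118  0.0182] Y [-0.0244 -0.0068  0.0116]
hood 17846 world [ 0.6215 -0.1137  0.1115] X [0.0723 0.1123 0.147 ] Y [-0.067  -0.0013  0.0643]
plate 1285 world [0.57   0.1727 0.0942] X [-0.1876 -0.1814 -0.1284] Y [-0.0476 -0.0013  0.0456]
rackfront 1126 world [0.5904 0.0637 0.0666] X [-0.0781 -0.0676 -0.0668] Y [-0.054  -0.0014  0.0511]
slot 388 world [ 0.6087 -0.0401  0.03  ] X [0.021  0.0375 0.0534] Y [-0.0081 -0.0013  0.0057]
hood edge dir deg 10.06609 0.6245041 -0.07200351
cap circle ((0.5968519449234009, -0.0033855820074677467), 0.0127713643014431)
[5.95814100e-01 2.66755587e-04 2.41771806e-01]
yellow 197 [0.53  0.27  0.065] [0.514 0.258 0.032] [0.551 0.294 0.088] ((0.5312864184379578, 0.2739913761615753), (0.03284383565187454, 0.03677121922373772), 66.10274505615234)
jars 325 [ 0.587 -0.366  0.055] [ 0.569 -0.402  0.04 ] [ 0.606 -0.317  0.06 ] ((0.5878549218177795, -0.35966527462005615), (0.08499214798212051, 0.036092016845941544), 88.09101867675781)
tray 501 [ 0.55  -0.356  0.021] [ 0.416 -0.415  0.012] [ 0.617 -0.303  0.034] ((0.5173508524894714, -0.3586796820163727), (0.10725801438093185, 0.1999114751815796), 88.25355529785156)
```

```bash
python3 -m jog '[0.4,0,4,0,1, 0.4,0,8,0,1, 0.4,0,11.5,0,1, 0.4,0,14,0,1, 0.4,0,16,0,1, 0.4,0,17.2,0,1, 0.4,0,17.2,0,1, 0.4,0,17.2,0,1]' 30
python3 -m jog '[0,0,0,0,0.3, 0,0,0,0,0.3, 0,0,0,0,0.3, 0,0,0,0,0.3, 0,0,0,0,0.3, 0,0,0,0,0.3, 0,0,0,0,0.3, 0,0,0,0,0.3]' 30
```

```text
time: 2.58
position: [0.5963, -0.0024, 0.0702]
eef_rot: [2.412, -2.012, -0.001]
ft_force: [0.7, 0.5, 0.2]
opening: 1.0
grip_force: 0.0
time: 3.25
position: [0.5973, -0.0031, 0.0714]
eef_rot: [-2.41, 2.013, -0.002]
ft_force: [-1.7, 1.8, 6.6]
opening: 0.434
grip_force: 30.0
```

```bash
python3 -m jog '[0,0,-0.5,0,0.3, 0,0,-1.5,0,0.3, 0,0,-3,0,0.3, 0,0,-5,0,0.3, 0,0,-7.5,0,0.3, 0,0,-10,0,0.3, 0,0,-12,0,0.3, 0,0,-13,0,0.3]'
python3 -c "
from h import *
to(.4724,-.357,yaw=-80)"
```

```text
time: 3.92
position: [0.5978, -0.0033, 0.2041]
eef_rot: [-2.409, 2.012, -0.004]
ft_force: [0.1, 0.4, -0.7]
opening: 0.434
grip_force: 30.3
t 3.92 pos [ 0.5978 -0.0033  0.2041] yaw -79.73 shift cm [32.57 18.65 -0.08] turn 0.005 q [ 0.32  0.26 -0.22  0.   -1.09 -0.14] f [ 0.1  0.4 -0.7] 30.25841515220236 0.434
```

```bash
python3 -m jog '[1,0.6,0,0,0.3, 3,1.7,0,0,0.3, 6,3.4,0,0,0.3, 9,5.2,0,0,0.3, 12,6.9,0,0,0.3, 15,8.6,0,0,0.3, 18,10.3,0,0,0.3, 21,12,0,0,0.3]'
python3 -m jog '[3,1.7,0,0,0.3, 6,3.4,0,0,0.3, 8.5,4.9,0,0,0.3, 10.5,6,0,0,0.3, 11.6,6.6,0,0,0.3, 11.6,6.6,0,0,0.3, 11.6,6.6,0,0,0.3, 11.6,6.6,0,0,0.3]'
python3 look.py w3.png; python3 -c "
from h import *
to(.4724,-.357,.049,yaw=-80)
z=np.load('/tmp/w.npz');W=z['W'];H=W[...,2]
m=(H>.04)&(H<.06)&(abs(W[...,0]-.588)<.04)&(abs(W[...,1]+.36)<.06);p=W[m];print('jars',m.sum(),p.min(0),p.max(0))
m=(H>.014)&(H<.026)&(abs(W[...,0]-.52)<.12)&(abs(W[...,1]+.36)<.07);p=W[m];print('tray',m.sum(),p.min(0),p.max(0),cv2.minAreaRect(p[:,:2].astype(np.float32)))
"
```

```text
time: 4.58
position: [0.5142, -0.2328, 0.1993]
eef_rot: [2.41, -2.014, -0.003]
ft_force: [0.6, -0.6, -0.8]
opening: 0.43
grip_force: 30.3
time: 5.25
position: [0.4716, -0.3566, 0.1998]
eef_rot: [2.411, -2.014, -0.002]
ft_force: [0.2, -0.5, -0.8]
opening: 0.433
grip_force: 30.3
t 5.25 pos [ 0.4716 -0.3566  0.1998] yaw -79.75 shift cm [-3.256e+01 -1.864e+01  1.000e-02] turn 0.004 q [-0.32  0.25 -0.24 -0.   -1.08  0.5 ] f [ 0.2 -0.5 -0.8] 30.272896784590557 0.433
t 5.3 pos [ 0.4719 -0.3564  0.2   ] yaw -79.71 shift cm [ 0.08 -0.05 15.1 ] turn 0.005 q [-0.32  0.25 -0.24 -0.   -1.08  0.5 ] f [ 0.5  1.3 -0.6] 30.272646195371635 0.428
jars 2933 [ 0.56715606 -0.4065375   0.04004322] [ 0.60636206 -0.31992907  0.0580654 ]
tray 2457 [ 0.4145509  -0.41600001  0.01400865] [ 0.61646756 -0.30647598  0.02595366] ((0.5161030292510986, -0.36081549525260925), (0.10540668666362762, 0.20084692537784576), 88.37718200683594)
```

View pics/w3.png

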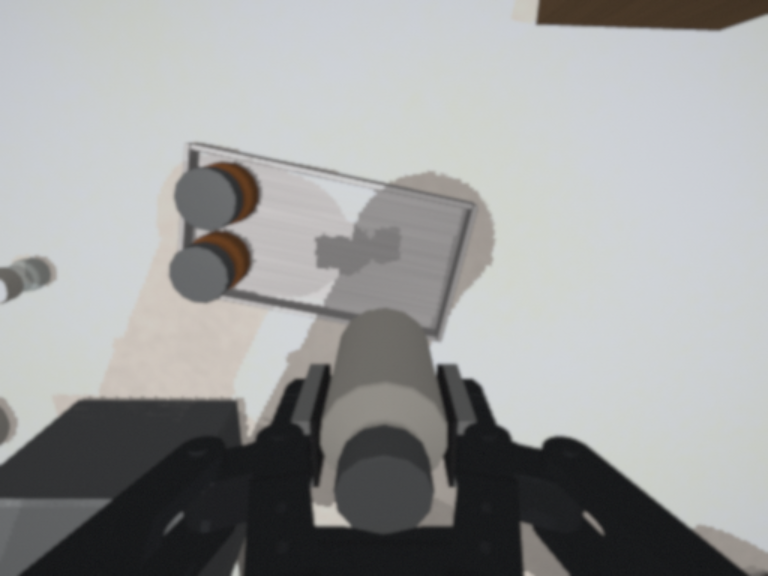

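Bottle held upright at (385,430). The free tray part lies ahead around (385,250), and the jars at (205,200) and (200,270) are clear.

```bash
python3 -m jog '[0.3,0,2,0,0.3, 0.3,0,5,0,0.3, 0.3,0,8,0,0.3, 0.3,0,11,0,0.3, 0.3,0,13,0,0.3, 0.3,0,14.3,0,0.3, 0.3,0,14.8,0,0.3, 0.3,0,15,0,0.3]'
python3 -m jog '[0,0,0,0,0.3, 0,0,0.1,0,0.3, 0,0,0.2,0,0.3, 0,0,0.3,0,0.3]'
```

```text
time: 5.97
position: [0.4723, -0.3591, 0.0494]
eef_rot: [2.412, -2.012, -0.003]
ft_force: [0.1, -0.2, -0.6]
opening: 0.435
grip_force: 30.2
time: 6.3
position: [0.4729, -0.3603, 0.0483]
eef_rot: [-2.411, 2.013, -0.003]
ft_force: [-1.0, -0.0, -0.6]
opening: 0.435
grip_force: 30.2
```

```bash
python3 -m jog '[0,0,0.1,0,0.3, 0,0,0.1,0,0.3, 0,0,0.1,0,0.3]'; python3 -m jog '[0,0,0.07,0,0.3, 0,0,0.15,0,0.3, 0,0,0.15,0,0.3]'
```

```text
time: 6.55
position: [0.4723, -0.3602, 0.0465]
eef_rot: [-2.411, 2.014, -0.0]
ft_force: [-0.6, -1.0, -0.7]
opening: 0.437
grip_force: 30.2
time: 6.8
position: [0.4724, -0.3603, 0.0454]
eef_rot: [2.411, -2.014, 0.001]
ft_force: [-0.8, 1.4, 5.3]
opening: 0.432
grip_force: 30.8
```

Contact at the expected height. Release.

```bash
python3 -m jog '[0,0,0,0,0.48, 0,0,0,0,0.52, 0,0,0,0,0.65, 0,0,0,0,0.85, 0,0,0,0,1, 0,0,0,0,1, 0,0,0,0,1, 0,0,0,0,1]'
python3 -m jog '[0,0,-2,0,1, 0,0,-5,0,1, 0,0,-9,0,1, 0,0,-13,0,1, 0,0,-16,0,1, -4,0,-16,0,1, -8,0,-16,0,1, -9,0,-16,0,1]'
python3 look.py w4.png; python3 -c "
from h import *
z=np.load('/tmp/w.npz');W=z['W'];H=W[...,2]
m=(H>.07)&(H<.11)&(abs(W[...,0]-.472)<.05)&(abs(W[...,1]+.36)<.05);p=W[m];print('bottle top',m.sum(),np.median(p,0),p.min(0),p.max(0))
to(.5353,.26,yaw=-80)"
```

```text
time: 7.47
position: [0.4723, -0.3601, 0.0448]
eef_rot: [2.411, -2.014, -0.0]
ft_force: [-0.4, -0.0, 0.6]
opening: 1.001
grip_force: 0.0
time: 8.13
position: [0.4549, -0.2685, 0.2055]
eef_rot: [-2.41, 2.013, -0.001]
ft_force: [0.2, -0.4, -0.8]
opening: 1.001
grip_force: 0.0
t 8.13 pos [ 0.4549 -0.2685  0.2055] yaw -79.75 shift cm [-23.6  -18.7    0.05] turn 0.004 q [-0.16  0.15 -0.36 -0.   -1.06  0.34] f [ 0.2 -0.4 -0.8] 0.0 1.001
bottle top 926 [ 0.47216615 -0.36014025  0.08839979] [ 0.45758079 -0.37420888  0.07000021] [ 0.48565676 -0.3463596   0.0905446 ]
t 8.18 pos [ 0.4552 -0.2685  0.2056] yaw -79.66 shift cm [-5.055e+01 -1.736e+01  5.000e-02] turn 0.006 q [-0.16  0.15 -0.36 -0.   -1.06  0.34] f [-1.5  1.8 -1.6] 0.0 1.002
```

View pics/w4.png

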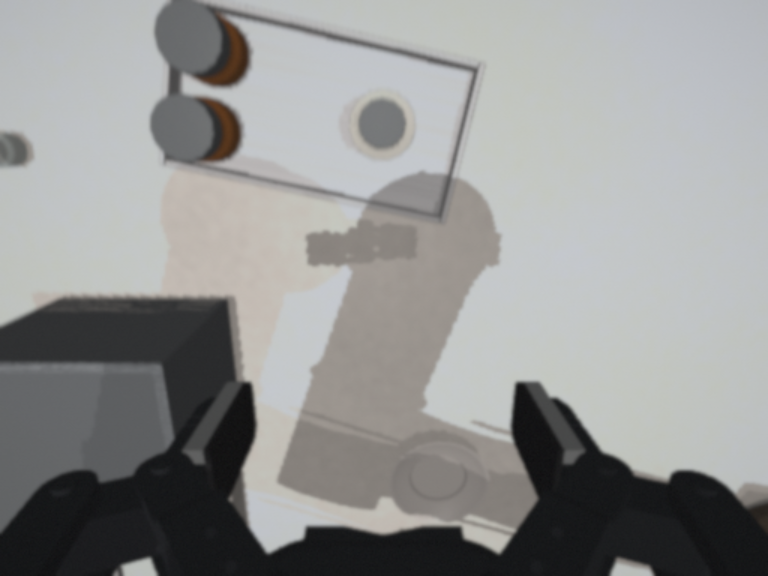

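Bottle upright in the free part at (382,122), with its top at 0.0895 m where 0.089 is expected. Both jars are untouched at (190,35) and (182,127). Next, go behind the push plate: its rear is at X≈-0.188, and the yellow bottle is at X≈-0.285, so the gap is enough.

```bash
python3 -m jog '[-2,-0.9,0,0,0, -5,-2.1,0,0,0, -8.6,-3.7,0,0,0, -12.2,-5.2,0,0,0, -15.8,-6.8,0,0,0, -19.4,-8.3,0,0,0, -23,-9.9,0,0,0, -26.6,-11.4,0,0,0]'
python3 -m jog '[-3.6,-1.5,0,0,0, -7.2,-3.1,0,0,0, -10.8,-4.7,0,0,0, -14,-6.0,0,0,0, -16.5,-7.1,0,0,0, -18,-7.8,0,0,0, -18.4,-7.9,0,0,0, -18.4,-7.9,0,0,0]'
python3 look.py w5.png; python3 -c "
from h import *
to(.565,.2087,.075,yaw=-80)
z=np.load('/tmp/w.npz');W=z['W'];H=W[...,2]
o=np.array([.6035,-.003]);D=W[...,:2]-o
X=D@np.array([.1736,-.9848]);Y=D@np.array([.9848,.1736])
m=(H>.09)&(H<.104)&(X<-.12)&(X>-.23)&(abs(Y)<.055);print('plate/rack',m.sum(),np.percentile(X[m],[0,1,5,50]),np.percentile(Y[m],[1,99]))
m=(X<-.23)&(X>-.33)&(H>.04)&(H<.1)&(abs(Y)<.06);print('yel',m.sum(),np.percentile(X[m],[1,99]) if m.any() else 0)
"
```

```text
time: 8.85
position: [0.5214, 0.0123, 0.205]
eef_rot: [-2.411, 2.014, -0.001]
ft_force: [0.6, -0.1, -0.1]
opening: -0.001
grip_force: 0.0
time: 9.52
position: [0.5661, 0.2062, 0.2042]
eef_rot: [2.412, -2.012, -0.0]
ft_force: [0.6, -1.0, 0.4]
opening: 0.001
grip_force: 0.0
t 9.52 pos [0.5661 0.2062 0.2042] yaw -79.67 shift cm [2.114e+01 7.100e-01 1.000e-02] turn 0.006 q [ 0.67  0.27 -0.21 -0.   -1.1  -0.49] f [ 0.6 -1.   0.4] 0.0 0.001
t 9.57 pos [0.5658 0.2052 0.2044] yaw -79.72 shift cm [-3.600e-01  1.000e-02  1.293e+01] turn 0.005 q [ 0.67  0.27 -0.21 -0.   -1.1  -0.49] f [-0.1  0.1 -0.2] 0.0 -0.0
plate/rack 2535 [-0.1878464  -0.1871444  -0.18657269 -0.16470216] [-0.04694745  0.04473067]
yel 686 [-0.29246173 -0.2675725 ]
```

View pics/w5.png

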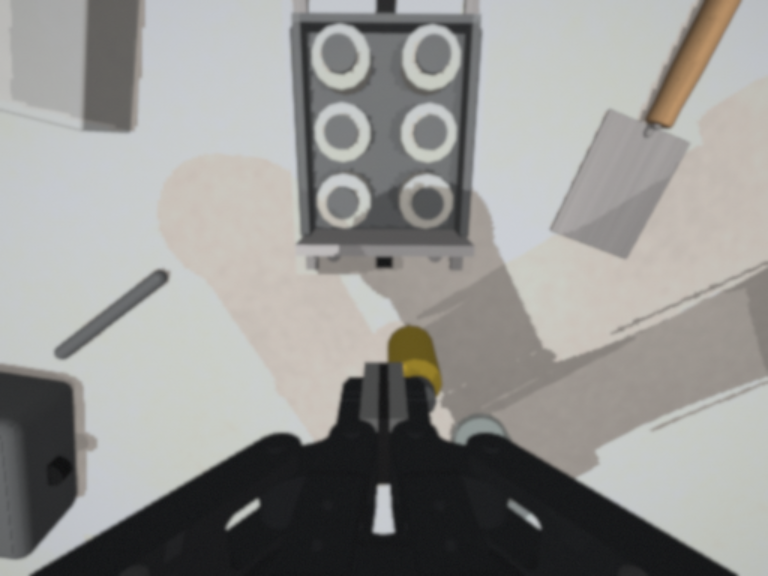

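Shut fingers are at (383,385), the plate edge at (385,245) and the yellow bottle at (415,360), 55 mm behind the fingers. Descend, then push slowly.

```bash
python3 -m jog '[-0.1,0,2,0,0, -0.1,0,5,0,0, -0.1,0,8,0,0, -0.1,0,10.5,0,0, -0.1,0,12,0,0, -0.1,0,12.9,0,0, -0.1,0,12.9,0,0]'
python3 -m jog '[0.2,0,0,0,0, 0.4,0,0,0,0, 0.6,0,0,0,0, 0.8,0,0,0,0, 1,0,0,0,0, 1.2,0,0,0,0, 1.4,0,0,0,0, 1.6,0,0,0,0]'
```

```text
time: 10.15
position: [0.5649, 0.2047, 0.0741]
eef_rot: [2.407, -2.014, -0.001]
ft_force: [-1.3, 0.0, 0.6]
opening: -0.001
grip_force: 0.0
time: 10.82
position: [0.5688, 0.1915, 0.0761]
eef_rot: [-2.41, 2.013, 0.001]
ft_force: [-4.3, 7.4, 2.0]
opening: 0.001
grip_force: 3.8
```

```bash
python3 -m jog '[0.2,0,0,0,0, 0.4,0,0,0,0, 0.6,0,0,0,0, 0.8,0,0,0,0, 1,0,0,0,0, 1.2,0,0,0,0, 1.4,0,0,0,0, 1.6,0,0,0,0]'
python3 -m jog '[0.2,0,0,0,0, 0.4,0,0,0,0, 0.6,0,0,0,0, 0.8,0,0,0,0, 1,0,0,0,0, 1.2,0,0,0,0, 1.4,0,0,0,0, 1.6,0,0,0,0]'
```

```text
time: 11.48
position: [0.5714, 0.1765, 0.0761]
eef_rot: [-2.41, 2.012, 0.001]
ft_force: [-4.8, 7.5, 3.2]
opening: 0.002
grip_force: 4.2
time: 12.15
position: [0.5742, 0.1607, 0.0761]
eef_rot: [-2.41, 2.013, 0.001]
ft_force: [-5.0, 6.9, 3.2]
opening: -0.001
grip_force: 4.3
```

```bash
python3 -m jog '[0.2,0,0,0,0, 0.4,0,0,0,0, 0.6,0,0,0,0, 0.8,0,0,0,0, 1,0,0,0,0, 1.2,0,0,0,0, 1.4,0,0,0,0, 1.6,0,0,0,0]'
python3 -m jog '[0.2,0,0,0,0, 0.4,0,0,0,0, 0.6,0,0,0,0, 0.8,0,0,0,0, 1,0,0,0,0, 1.2,0,0,0,0, 1.4,0,0,0,0, 1.6,0,0,0,0]'
```

```text
time: 12.82
position: [0.577, 0.1449, 0.0761]
eef_rot: [-2.41, 2.013, 0.002]
ft_force: [-5.5, 7.5, 3.4]
opening: -0.0
grip_force: 4.0
time: 13.48
position: [0.5803, 0.1276, 0.0758]
eef_rot: [-2.411, 2.014, -0.0]
ft_force: [-1.1, 1.8, 1.0]
opening: -0.001
grip_force: 1.1
```

Broke free. Continue at the same slow pace for 64 mm, then slower.

```bash
python3 -m jog '[0.2,0,0,0,0, 0.4,0,0,0,0, 0.6,0,0,0,0, 0.8,0,0,0,0, 1,0,0,0,0, 1.2,0,0,0,0, 1.4,0,0,0,0, 1.6,0,0,0,0]'
python3 -m jog '[0.2,0,0,0,0, 0.4,0,0,0,0, 0.6,0,0,0,0, 0.8,0,0,0,0, 1,0,0,0,0, 1.2,0,0,0,0, 1.4,0,0,0,0, 1.6,0,0,0,0]'
python3 -m jog '[0.2,0,0,0,0, 0.4,0,0,0,0, 0.6,0,0,0,0, 0.8,0,0,0,0, 1,0,0,0,0, 1.2,0,0,0,0, 1.4,0,0,0,0, 1.6,0,0,0,0]'
python3 -m jog '[0.2,0,0,0,0, 0.4,0,0,0,0, 0.6,0,0,0,0, 0.8,0,0,0,0, 1,0,0,0,0, 1.2,0,0,0,0, 1.4,0,0,0,0, 1.6,0,0,0,0]'
```

```text
time: 14.15
position: [0.583, 0.1119, 0.0758]
eef_rot: [2.411, -2.014, -0.0]
ft_force: [-0.4, 1.8, 1.0]
opening: 0.003
grip_force: 1.1
time: 14.82
position: [0.5858, 0.0961, 0.0758]
eef_rot: [2.411, -2.014, -0.0]
ft_force: [-1.4, 1.4, 1.5]
opening: -0.001
grip_force: 1.1
time: 15.48
position: [0.5886, 0.0804, 0.0758]
eef_rot: [2.411, -2.014, -0.0]
ft_force: [-1.2, 2.5, 1.2]
opening: 0.001
grip_force: 1.1
time: 16.15
position: [0.5915, 0.0646, 0.0757]
eef_rot: [2.411, -2.014, -0.0]
ft_force: [-2.2, 2.4, 1.2]
opening: 0.006
grip_force: 1.1
```

```bash
cat > ok.py <<'E'
from h import *
import sys
s=r.state();f=-np.dot(s['ft_force'][:2],[.174,-.985]);print(round(s['time'],2),s['position'].round(4),'push',round(f,1))
sys.exit(f>4.5)
E
J="python3 -m jog"
$J '[0.1,0,0,0,0, 0.2,0,0,0,0, 0.3,0,0,0,0, 0.4,0,0,0,0, 0.5,0,0,0,0, 0.6,0,0,0,0, 0.7,0,0,0,0, 0.8,0,0,0,0]' >o && python3 ok.py &&
$J '[0.1,0,0,0,0, 0.2,0,0,0,0, 0.3,0,0,0,0, 0.4,0,0,0,0]' >o && python3 ok.py &&
$J '[0.1,0,0,0,0, 0.2,0,0,0,0, 0.3,0,0,0,0, 0.4,0,0,0,0]' >o && python3 ok.py &&
$J '[0.1,0,0,0,0, 0.2,0,0,0,0, 0.3,0,0,0,0, 0.4,0,0,0,0]' >o && python3 ok.py &&
$J '[0.1,0,0,0,0, 0.2,0,0,0,0, 0.3,0,0,0,0, 0.4,0,0,0,0]' >o && python3 ok.py &&
$J '[0.1,0,0,0,0, 0.2,0,0,0,0, 0.3,0,0,0,0, 0.4,0,0,0,0]' >o && python3 ok.py &&
$J '[0.1,0,0,0,0, 0.2,0,0,0,0, 0.3,0,0,0,0, 0.4,0,0,0,0]' >o && python3 ok.py &&
$J '[0.1,0,0,0,0, 0.2,0,0,0,0, 0.3,0,0,0,0, 0.4,0,0,0,0]' >o && python3 ok.py
```

```text
16.82 [0.5929 0.0569 0.0758] push 1.2False
```

```bash
sed -i 's/sys.exit(f>4.5)/sys.exit(int(f>4.5))/' ok.py
J="python3 -m jog"
$J '[0.1,0,0,0,0, 0.2,0,0,0,0, 0.3,0,0,0,0, 0.4,0,0,0,0]' >o && python3 ok.py &&
$J '[0.1,0,0,0,0, 0.2,0,0,0,0, 0.3,0,0,0,0, 0.4,0,0,0,0]' >o && python3 ok.py &&
$J '[0.1,0,0,0,0, 0.2,0,0,0,0, 0.3,0,0,0,0, 0.4,0,0,0,0]' >o && python3 ok.py &&
$J '[0.1,0,0,0,0, 0.2,0,0,0,0, 0.3,0,0,0,0, 0.4,0,0,0,0]' >o && python3 ok.py &&
$J '[0.1,0,0,0,0, 0.2,0,0,0,0, 0.3,0,0,0,0, 0.4,0,0,0,0]' >o && python3 ok.py &&
$J '[0.1,0,0,0,0, 0.2,0,0,0,0, 0.3,0,0,0,0, 0.4,0,0,0,0]' >o && python3 ok.py &&
$J '[0.1,0,0,0,0, 0.2,0,0,0,0, 0.3,0,0,0,0, 0.4,0,0,0,0]' >o && python3 ok.py &&
$J '[0.1,0,0,0,0, 0.2,0,0,0,0, 0.3,0,0,0,0, 0.4,0,0,0,0]' >o && python3 ok.py &&
$J '[0.1,0,0,0,0, 0.2,0,0,0,0, 0.3,0,0,0,0, 0.4,0,0,0,0]' >o && python3 ok.py
```

```text
17.15 [0.5937 0.053  0.0758] push 1.8
17.48 [0.5944 0.049  0.0758] push 1.3
17.82 [0.5951 0.0451 0.0758] push 3.0
18.15 [0.5958 0.0412 0.0758] push 1.8
18.48 [0.5965 0.0372 0.0758] push 1.5
18.82 [0.5973 0.0333 0.0758] push 1.8
19.15 [0.598  0.0293 0.0758] push 1.9
19.48 [0.5987 0.0254 0.0758] push 1.5
19.82 [0.5994 0.0215 0.0758] push 2.2
```

```bash
J="python3 -m jog"
$J '[0.1,0,0,0,0, 0.2,0,0,0,0, 0.3,0,0,0,0]' >o && python3 ok.py &&
$J '[0.1,0,0,0,0, 0.2,0,0,0,0, 0.3,0,0,0,0]' >o && python3 ok.py &&
$J '[0.1,0,0,0,0, 0.2,0,0,0,0, 0.3,0,0,0,0]' >o && python3 ok.py &&
$J '[0.1,0,0,0,0, 0.2,0,0,0,0, 0.3,0,0,0,0]' >o && python3 ok.py &&
$J '[0.1,0,0,0,0, 0.2,0,0,0,0, 0.3,0,0,0,0]' >o && python3 ok.py &&
$J '[0.1,0,0,0,0, 0.2,0,0,0,0, 0.3,0,0,0,0]' >o && python3 ok.py &&
$J '[0.1,0,0,0,0, 0.2,0,0,0,0, 0.3,0,0,0,0]' >o && python3 ok.py &&
$J '[0.1,0,0,0,0, 0.2,0,0,0,0, 0.3,0,0,0,0]' >o && python3 ok.py &&
$J '[0.1,0,0,0,0, 0.2,0,0,0,0, 0.3,0,0,0,0]' >o && python3 ok.py
```

```text
20.07 [0.6    0.0185 0.0758] push 2.4
20.32 [0.6005 0.0156 0.0758] push 1.7
20.57 [0.601  0.0126 0.0758] push 2.8
20.82 [0.6015 0.0098 0.0758] push 4.7
```

```bash
J="python3 -m jog"
$J '[0.05,0,0,0,0, 0.1,0,0,0,0, 0.1,0,0,0,0]' >o; python3 ok.py;
$J '[0.05,0,0,0,0, 0.1,0,0,0,0, 0.1,0,0,0,0]' >o; python3 ok.py
```

```text
21.07 [0.6017 0.0091 0.0758] push 3.8
21.32 [0.6018 0.0084 0.0758] push 6.6
```

```bash
J="python3 -m jog"
$J '[0.05,0,0,0,0, 0.1,0,0,0,0, 0.1,0,0,0,0]' >o; python3 ok.py;
$J '[0.05,0,0,0,0, 0.1,0,0,0,0, 0.1,0,0,0,0]' >o; python3 ok.py
```

```text
21.57 [0.6019 0.0077 0.0758] push 7.8
21.82 [0.602  0.007  0.0758] push 9.6
```

A clear linear rise at about 3 N/mm: this is the buffer. One more small push, then back away.

```bash
J="python3 -m jog"
$J '[0.05,0,0,0,0, 0.1,0,0,0,0, 0.1,0,0,0,0, 0.1,0,0,0,0]' >o; python3 ok.py
$J '[-0.1,0,0,0,0, -0.2,0,0,0,0, -0.3,0,0,0,0, -0.4,0,0,0,0, -0.6,0,0,0,0, -0.9,0,0,0,0, -1.5,0,0,0,0, -2.5,0,0,0,0]' >o; python3 ok.py
$J '[-1.5,0,0,0,0, -3,0,-1,0,0, -4,0,-3,0,0, -4,0,-6,0,0, -4,0,-9,0,0, -4,0,-12,0,0, -4,0,-12,0,0, -4,0,-12,0,0]' >o; python3 ok.py
python3 - <<'E'
from h import *
im,d,W=cloud('wrist');im2,_,W2=cloud('top')
H=W[...,2];D=W[...,:2]-np.array([.6035,-.003])
X=D@np.array([.1736,-.9848]);Y=D@np.array([.9848,.1736])
m=(H>.09)&(H<.104)&(X<.06)&(X>-.06)&(abs(Y)<.055);print('plate X',m.sum(),np.percentile(X[m],[0,1,5,50]))
save('end.png',np.vstack([im[:200],im2[130:330]]),1.4)
E
```

```text
22.15 [0.6021 0.0064 0.0758] push 11.1
22.82 [0.5981 0.0294 0.0758] push 0.1
23.48 [0.5918 0.07   0.1981] push 0.4
plate X 2527 [-0.00174734 -0.00160542 -0.00098717  0.02002421]
```

View pics/end.png

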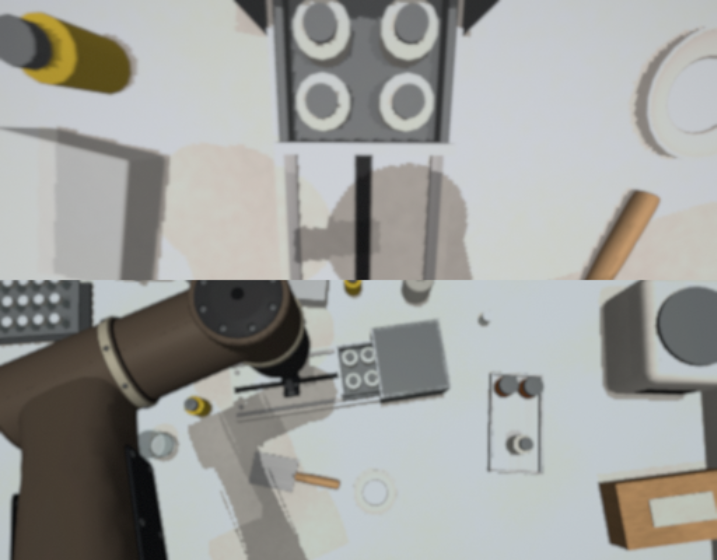

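The carriage is in the hood, with its plate edge at (363,145) in the upper half. It travelled 186 mm and sprang back about 3 mm off the buffer, as expected. The bottle stands in the tray at (519,444), and the jars and yellow bottles are in place. Handing in.

```bash
python3 -c "
from workcell import r
print(r.sign_off())"
```

```text
the job is handed in; nothing more can be done
None
```

The job is handed in, with no verdict shown: the bottle stands upright in the free part of the tray, the carriage was pushed 186 mm gently onto its end stop (11 N at most on the buffer) and left there, the jars were not disturbed, and the arm backed away at about 23.5 s.

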